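# Re-set a ratchet-propped draining board to its lowest notch

### The arm

A 6-joint arm with a two-finger parallel gripper is mounted at the origin on a cart in front of the work surface, level with it; the furniture and walls round the work are solid. World frame = base frame: x ahead of the robot, y to its left, z up, the work surface at z = 0. Lengths are in m, angles in rad, forces in N, time in s.
With the tool pointing down it reaches from about 0.375 to 0.9 m from the base axis. Payload 3.1 kg.
Tool frame: the origin (TCP) lies between the finger pads; the fingertips stand manip.finger_overhang ahead of it and the grasp point (between the pads) lies 5 mm behind it (manip.finger_overhang is the distance from the TCP to the fingertips, in m); z points along the fingers, y is the line along which they close (so a half turn about z gives the same grasp; the last joint's range is limited). The gripper opens to 85 mm and grips with 20 to 120 N. Pads are 22 mm wide; open, the fingers measure 114 mm over their backs; the gripper's body (76 mm by 85 mm) begins 54 mm behind the grasp point. The pads swing forward as they close: fully open they stand 13 mm farther back than shut.
Start: joints at [1.117, 0.527, 1.433, -0, 1.181, -0.178], TCP at [0.17, 0.601, 0.216] pointing down, gripper open.
Joint ranges: [-3.08, 3.08], [-0.75, 2.2], [0.22, 2.44], [-1.43, 4.57], [0, 2.65], [-2.85, 2.85]. Speed limits (rad/s): [2.79, 2.79, 3.14, 3.14, 3.14, 3.14].

### API

Orientations are given as a unit quaternion [x, y, z, w].
In Python, from station import manip gives the robot as it stands.
- The arm moves only by the tool drive_tool, never from a script. Its argument "plan" is a list of rows, each a list of 7 numbers: the shift along the tool's x, y, z in m, then the turn, a rotation vector about the tool's x, y, z in degrees, then the opening, from -1 (shut) to 1 (fully open). In form: [[x, y, z, wx, wy, wz, gripper], ...]. A call has 1 to 10 rows; each row shifts and turns the commanded pose from where the row before left it, along the tool's axes as they then stand; what a row does not reach is not made up. A row lasts 1/10 s, in which the tool goes at most 50 mm and 8.59 degrees, less where a joint would pass 70% of its speed; a pose out of reach is approached as far as the arm can. A call is refused whole if a number of a shift passes 0.05 or a number of a turn 8.59, either way. A call with a gripper value outside its range is refused whole. The fingers move at their own pace and stop on an object; "newtons" is the grip in N (left out, the last holds). Time passes only in rows, so rows that do not move let the fingers close. It gives the time, the measured TCP pose, the force, the opening and the grip force at its end, in the units of the state.
- manip.sense(): the state, without advancing time (a new reading comes with each control period).
- manip.snapshot(name): name is "scene" or "top" or "wrist"; returns a dict with "image" (400x640x3 uint8, red, green, blue), "z_map" (400x640 float32, m along the optical axis (not along the pixel's ray), 0 where there is no reading), "fov_y" (degrees; the focal length in pixels is half the picture's height over the tangent of half this angle, whatever the lens; pixels are square), "cx", "cy" (the principal point, pixels), "extrinsics" (4x4, takes a point from camera to world coordinates); the wrist camera has in their place "mount" (4x4, takes a point from camera to tool coordinates, whose origin is the TCP and whose axes are the flange's). Camera axes: x right, y up, looking along -z (the intrinsics and any distortion apply to the point x, -y, -z); pixel columns grow to the right and rows downward; lengths in m; the calibration is good to about 2 mm. A picture is of the moment at which its call begins: read the wrist's pose just before it.
- manip.sign_off(): hands the job in; it is judged then, once.
The state is a dict: "t": time; "q": joint angles; "qd": joint speeds; "tau": joint torques, N m; "tcp_pos": TCP position; "tool_rot": TCP orientation; "force": force on the tool from outside, world axes, zero at the start; "ft_torque": the same for the moment, N m; "finger_gap": opening from 0.0 (shut) to 1.0 (fully open); "gripper_force": force on a finger pad.
Only numpy, scipy, OpenCV 4.12 (cv2) and the standard library are available. Lean on these libraries where they do the work, as an engineer would, in place of code of your own. Each camera call takes 0.05 s, during which the arm holds its last target. There are 200 camera calls.

### The job

The tilting draining board beside the sink is propped too steep. Lift its front rail up past the top notch until the red pawl is thrown off the teeth, bring the board all the way down flat so that the pawl is armed again, then raise it to its lowest notch and leave it resting there on the pawl. Leave the mug, spice jar and salt shaker where they are.

Things in the scene. Friction and masses are not known exactly. Their poses are not given: they have to be found in the camera images.
- drainer: Draining board right of the sink: low white frame fixed to the worktop (215 long in x, 224 wide; front posts 99, hinge posts 117 high). Origin: centre of its underside. x points level from the front rail to the hinge (away from the robot), y left, z up. Its slatted board is hinged at the back; saw teeth and a red pawl at its left let the front rise and stop it falling.
- tilt_board (a joint): Board angle, rad: 0 flat on the frame, grows as the front rail rises, stop at 1.25. Notches rest at 0.26 (lowest), 0.45, 0.64, 0.84 (top); let go between them, it sinks to the notch below. Beyond 1.15 the pawl is thrown off and the board comes down past all notches to 0. It sinks by its weight, damped to 1 rad/s, no push needed. About 0.35 kg: 2 to 4 N up at the rail raise it slowly.
- pawl (a joint): Lean of the red pawl (left side of the frame), rad: positive leans back to the teeth (engaged, 0.15 to 0.25, less while it rides over a tooth), negative leans to the front (thrown off, -0.24). A brass weight topples it to either side of about -0.06 and it stays there. When the thrown-off board comes down, a ramp on it (below 0.18) pushes the pawl back to the teeth by about 0.05.
- pawl_tip (a point): Free upper end of the red pawl, 58 mm above its pivot, at the left outer face of the frame (138 mm to the left of its middle plane). The ratchet works it by itself.
- hinge_mid (a point): Middle of the board's hinge line, in the frame's middle plane: 85 mm along the drainer's x from its origin and 105 mm above the worktop. The hinge line runs along the drainer's y.
- rail_mid (a point): Middle of the board's round steel front rail: a U-shaped bar 12 mm thick, 84 long along the drainer's y, axis 215 mm from the hinge line (105 + 215 sin(angle) mm up). Clear in front and below; the frame's 31 mm high front bar starts 22 mm behind the flat rail's axis; 32 mm gap between the rail and the wood behind. Fingertips can push it up from below.
- mug_day: Bystander standing loose to the right of the drainer: white mug with small green flowers, 82 mm wide, 118 mm over its handle, 94 mm high. Origin: centre of its underside (about).
- spice_a: Bystander standing loose to the right of the drainer: glass spice jar with black lid, 44 mm wide, 105 mm high. Origin: centre of its underside (about).
- salt_shaker: Bystander standing loose to the right of the drainer: glass salt shaker with a grey top, 44 mm wide, 90 mm high. Origin: centre of its underside (about).

How it is judged:
By the outcome, as a careful person would: the job done as asked, in the order asked, and still so for the second after the job is handed in, with the robot touching nothing.
It also fails if it takes over 43 s, if anything falls off the work surface, if the arm or the gripper's body presses on something with over 40 N, if the wrist force passes 120 N, or if a joint passes its speed limit or range.

## Working session

There is one attempt and no reset: what is moved stays moved. The work goes in short steps, Python scripts to look and compute and a tool call to move; the robot and the scene stay as the last step left them, time stands still between calls to the robot, and variables do not carry over. Pictures are saved under pics/ and viewed, at most 10 in all, crops included, and the job is handed in when it is done.

Besides the shell and the picture viewer there is one more tool, called in YAML: its name, and indented under it one key for each argument. drive_tool: Moves the arm, as the interface text tells. Its arguments: {"type":"object","properties":{"plan":{"type":"array"},"newtons":{"type":"number"}},"required":["plan"]}

```bash
ls; mkdir -p pics; cat > h.py <<'E'
import numpy as np, cv2
from station import manip
def snap(n,f):
    s=manip.sense(); d=manip.snapshot(n); cv2.imwrite(f'pics/{f}.png',d['image'][:,:,::-1]); np.savez(f'pics/{f}.npz',**{k:v for k,v in d.items()},tp=s['tcp_pos'],tr=s['tool_rot']); return d
def cloud(d):
    z=d['z_map']; h,w=z.shape; f=h/2/np.tan(np.radians(d['fov_y'])/2)
    v,u=np.mgrid[:h,:w]; P=np.stack([(u-d['cx'])/f*z,-(v-d['cy'])/f*z,-z],-1)
    E=np.array(d['extrinsics']); return P@E[:3,:3].T+E[:3,3]
E
python3 - <<'E'
from h import *
print(manip.sense(), manip.finger_overhang)
for n in('scene','top'):
    d=snap(n,n+'0'); print({k:v for k,v in d.items() if k not in('image','z_map')})
E
```

```text
pics
{'t': 0.0, 'q': array([ 1.11653338e+00,  5.28455013e-01,  1.43393305e+00,  1.12951221e-05,
        1.18139024e+00, -1.78485667e-01]), 'qd': array([ 4.20248806e-05, -1.34506983e-03, -8.27584210e-04, -9.09460765e-04,
       -5.58281483e-04,  1.01772737e-03]), 'tau': array([-1.07631517e-03, -4.42352343e+01, -1.78026867e+01, -4.06605604e-04,
        8.32035294e-03, -2.65076409e-06]), 'tcp_pos': array([0.16980476, 0.60069994, 0.21533073]), 'tool_rot': array([ 1.37454151e-01,  9.90507528e-01, -1.03696048e-03, -3.44965254e-04]), 'force': array([ 0.75085173, -0.12256618, -0.47734603]), 'ft_torque': array([ 0.05023297,  0.01214793, -0.0616347 ]), 'gripper_force': 0.0, 'finger_gap': 0.996727720092154} 0.014
{'fov_y': 55.63778457972562, 'cx': 314.2762792934031, 'cy': 198.71476884131474, 'extrinsics': array([[ 0.63946012,  0.48744352, -0.59454989, -0.03807993],
       [-0.76879665,  0.41196575, -0.4891175 , -0.78567243],
       [ 0.00651704,  0.7698591 ,  0.63818061,  0.8108462 ],
       [ 0.        ,  0.        ,  0.        ,  1.        ]])}
{'fov_y': 51.34897029926051, 'cx': 319.7527988981835, 'cy': 200.0451428776524, 'extrinsics': array([[-0.32149757,  0.92022932, -0.22319791,  0.35548688],
       [-0.94690287, -0.31149628,  0.0796556 , -0.13717628],
       [ 0.0037761 ,  0.23695583,  0.97151309,  1.32236921],
       [ 0.        ,  0.        ,  0.        ,  1.        ]])}
```

View pics/scene0.png

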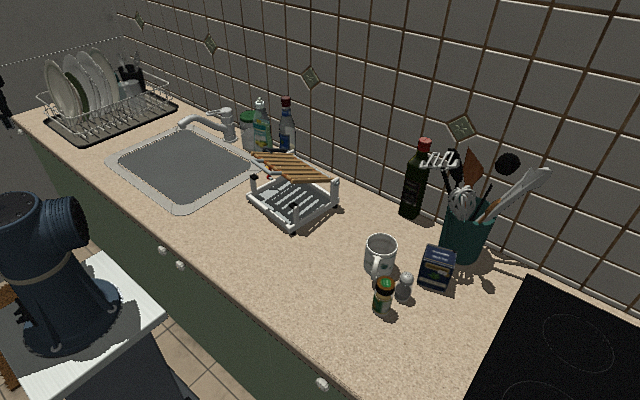

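View pics/top0.png

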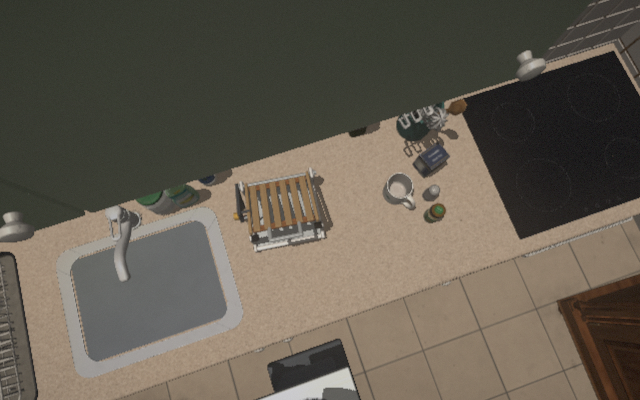

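The scene view shows the drainer at about (293,190), steeply propped, with the mug, jar and shaker at (380,250), (384,297) and (404,287). The top view has the drainer at about (283,212), its front rail at about (290,235) and the orange/red pawl at the left near (238,215).

```bash
python3 - <<'E'
from h import *
d=np.load('pics/top0.npz'); P=cloud(d)
for n,(u0,u1,v0,v1) in dict(top=(225,335,160,260),scene=(235,350,140,240)).items():
    D=np.load(f'pics/{n}0.npz'); im=D['image'][v0:v1,u0:u1,::-1]
    s=5.5; cv2.imwrite(f'pics/{n}crop.png',cv2.resize(im,None,fx=s,fy=s,interpolation=cv2.INTER_CUBIC))
c=P[160:260,225:335]
np.set_printoptions(precision=3,suppress=True,linewidth=200)
for v in range(165,256,5): print(v,[ '%.2f,%.2f,%.2f'%tuple(P[v,u]) for u in range(235,330,9)])
for u,v in((400,185),(433,191),(437,212)): print(P[v,u])
print(P[100:130:10,100],P[60,300])
E
```

```text
165 ['0.54,-0.09,0.84', '0.85,-0.05,0.00', '0.84,-0.07,0.00', '0.83,-0.10,0.00', '0.83,-0.13,0.00', '0.81,-0.16,0.00', '0.81,-0.19,-0.00', '0.80,-0.22,-0.00', '0.79,-0.24,0.00', '0.78,-0.27,0.00', '0.77,-0.30,-0.00']
170 ['0.85,-0.01,0.00', '0.84,-0.04,0.00', '0.83,-0.07,0.01', '0.82,-0.10,0.00', '0.81,-0.13,0.00', '0.80,-0.15,-0.00', '0.79,-0.18,-0.00', '0.78,-0.21,-0.00', '0.77,-0.24,0.00', '0.76,-0.27,0.01', '0.75,-0.30,-0.00']
175 ['0.83,-0.01,0.00', '0.82,-0.03,-0.00', '0.81,-0.06,-0.00', '0.80,-0.09,0.00', '0.79,-0.12,-0.00', '0.78,-0.15,0.00', '0.77,-0.18,-0.00', '0.73,-0.20,0.11', '0.72,-0.22,0.12', '0.75,-0.26,-0.00', '0.73,-0.29,0.00']
180 ['0.81,-0.00,-0.00', '0.80,-0.03,0.01', '0.79,-0.06,0.00', '0.79,-0.09,-0.00', '0.74,-0.12,0.11', '0.73,-0.14,0.11', '0.72,-0.17,0.12', '0.71,-0.19,0.12', '0.70,-0.22,0.12', '0.73,-0.26,0.00', '0.72,-0.28,0.01']
185 ['0.76,-0.01,0.11', '0.75,-0.03,0.11', '0.74,-0.06,0.11', '0.73,-0.09,0.11', '0.72,-0.11,0.12', '0.71,-0.14,0.12', '0.70,-0.16,0.12', '0.73,-0.19,0.01', '0.72,-0.22,0.02', '0.71,-0.25,0.00', '0.70,-0.28,0.00']
190 ['0.74,-0.01
[... 2446 characters left out ...]
0.03', '0.55,-0.11,0.01', '0.54,-0.13,-0.00', '0.53,-0.16,0.00', '0.52,-0.19,-0.00', '0.51,-0.21,-0.00']
250 ['0.59,0.06,0.00', '0.58,0.04,-0.00', '0.57,0.01,0.00', '0.56,-0.02,0.03', '0.55,-0.05,0.00', '0.54,-0.07,0.00', '0.54,-0.10,0.00', '0.53,-0.13,-0.00', '0.52,-0.15,-0.00', '0.51,-0.18,0.00', '0.50,-0.21,0.00']
255 ['0.58,0.07,-0.00', '0.57,0.04,0.00', '0.56,0.01,-0.00', '0.55,-0.01,-0.00', '0.54,-0.04,0.00', '0.53,-0.07,-0.00', '0.52,-0.10,0.00', '0.51,-0.12,-0.00', '0.50,-0.15,0.00', '0.49,-0.18,-0.00', '0.48,-0.20,0.00']
[ 0.62  -0.509  0.015]
[ 0.554 -0.577  0.09 ]
[ 0.488 -0.557  0.106]
[[ 0.54  -0.033  1.047]
 [ 0.541 -0.027  1.034]
 [ 0.541 -0.02   1.021]] [ 0.541 -0.184  1.021]
```

View pics/topcrop.png

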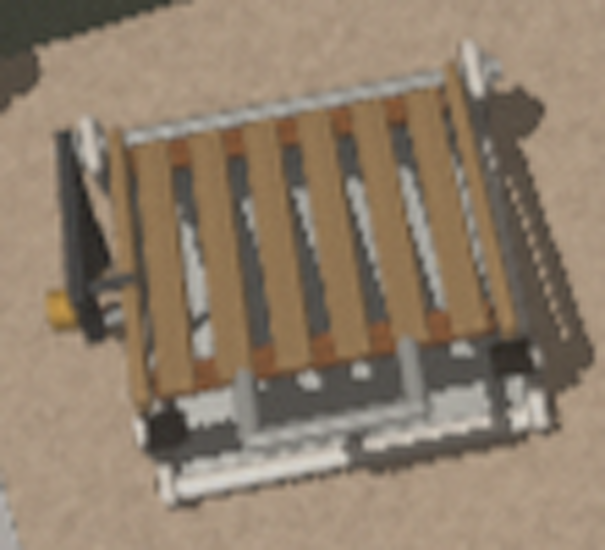

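View pics/scenecrop.png

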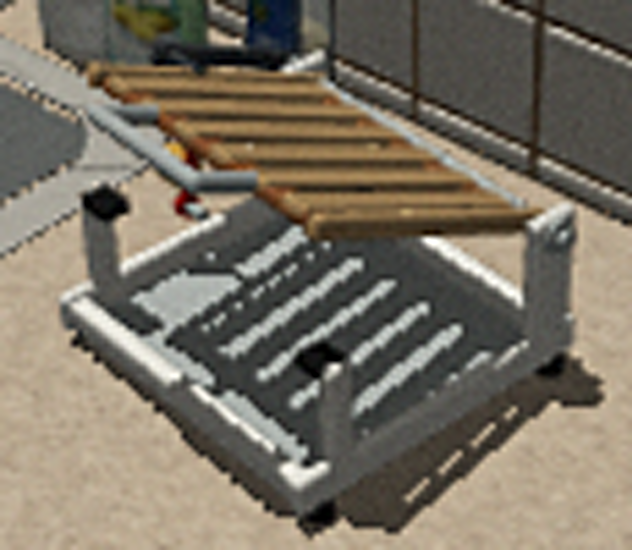

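The top crop shows the rail's front edge from crop (245,435) to (425,405), the hinge bar along the top edge, and the brass weight/pawl at the left, (60,310). In the scene crop the red pawl tip is at (185,200), engaged. The board stands near the 0.45 notch. Next I fit the frame.

```bash
cat >> h.py <<'E'
def plane(P,m):
    Q=P[m]
    for _ in range(6):
        c=Q.mean(0); n=np.linalg.svd(Q-c,full_matrices=False)[2][2]; n*=np.sign(n[2]); r=(P[m]-c)@n; Q=P[m][abs(r)<.005]
    return n,c,len(Q)
E
python3 - <<'E'
from h import *
np.set_printoptions(precision=4,suppress=True)
d=np.load('pics/top0.npz'); P=cloud(d); m=np.zeros(P.shape[:2],bool); m[175:235,245:322]=1
m&=(P[...,2]>.115)&(P[...,2]<.25)
n,c,k=plane(P,m); print('n',n,'c',c,k,'angle',np.arccos(n[2]))
f=-n[:2]/np.linalg.norm(n[:2]); 
f=f if f[0]>0 else -f; l=np.array([-f[1],f[0]]); print('yaw from plane',np.arctan2(f[1],f[0]))
# frame rectangle: low parts
g=np.zeros_like(m); g[172:252,225:330]=1; g&=(P[...,2]>.012)&(P[...,2]<.25)
img=d['image'].astype(int); white=img.min(-1)>120
fr=P[g&(P[...,2]>.02)&(P[...,2]<.04)][:,:2]
r=cv2.minAreaRect(P[g&((P[...,2]<.05)|(P[...,2]<.125)&(P[...,2]>.09))][:,:2].astype(np.float32)*1000); print('rect',r)
# front bar line: front-most low points
yaw=-.276
for yaw in (np.arctan2(f[1],f[0]),-.276):
    F=np.array([np.cos(yaw),np.sin(yaw)]);L=np.array([-F[1],F[0]])
    A=P[g]; a=A[:,:2]@F; b=A[:,:2]@L; z=A[:,2]
    lo=(z<.04)&(z>.02); print('yaw',yaw,'low f',np.percentile(a[lo],[1,5,95,99]),'l',np.percentile(b[lo],[1,3,97,99]))
    hp=(z>.1)&(z<.125); print('hinge posts',np.percentile(a[hp],[50,97]),'l',np.percentile(b[hp],[1,99]))
    rr=(z>.19)&(z<.25); o=np.argsort(a*1)[:0]
    fm=rr&(a<np.percentile(a[rr],12)); print('rail',fm.sum(),np.median(a[fm]),a[rr].min(),b[fm].min(),b[fm].max(),np.median(z[fm]))
    for u,v in((269.5,238.5),(285,237),(302,234)): p=P[int(v),int(u)];print(p,p[:2]@F,p[:2]@L)
    fb=lo&(a<a[lo].min()+.02)
    bl=b[fb]; s=np.linspace(-.13,.15,8)
    # slope of front edge
    E=[(bb,a[lo&(abs(b-bb)<.006)].min()) for bb in np.arange(b[lo].min()+.02,b[lo].max()-.02,.012)]; print('front slope',np.polyfit(*np.array(E).T,1))
# faucet
q=P[200:300,95:150].reshape(-1,3); print('faucet',q[q[:,2].argmax()], [P[v,u] for u,v in((120,215),(125,250),(124,278))])
S=np.load('pics/scene0.npz'); Q=cloud(S)
for t in((380,245),(384,297),(404,287)): print(Q[t[1],t[0]])
E
```

```text
n [ 0.4248 -0.0537  0.9037] c [ 0.6468 -0.1205  0.1553] 2443 angle 0.4424312598089743
yaw from plane -0.12573843381440283
rect ((647.839599609375, -114.86634826660156), (245.26666259765625, 206.3795166015625), 80.7960433959961)
yaw -0.12573843381440283 low f [0.5572 0.5579 0.711  0.7392] l [-0.1496 -0.1486  0.0693  0.0796]
hinge posts [0.7365 0.7532] l [-0.1524  0.0847]
rail 27 0.5486535483340538 0.5479541080436977 -0.08038538565831696 0.004874261126247965 0.20115939651275672
[ 0.5575 -0.0644  0.1979] 0.5611477718584712 0.005985418724720401
[ 0.5455 -0.1066  0.2015] 0.5545605860819077 -0.03732034873151943
[ 0.5389 -0.1528  0.1992] 0.5537860546409875 -0.08406294824803713
front slope [-0.001   0.5574]
yaw -0.276 low f [0.5437 0.5473 0.7212 0.7438] l [-0.0611 -0.0575  0.1633  0.1789]
hinge posts [0.7317 0.7588] l [-0.0459  0.1945]
rail 27 0.5447420639937229 0.5422969576820871 0.05201344410231323 0.0898198745154536 0.20187834338025334
[ 0.5575 -0.0644  0.1979] 0.5539287363897614 0.08991997609363124
[ 0.5455 -0.1066  0.2015] 0.5538985082346298 0.04611609957924593
[ 0.5389 -0.1528  0.1992] 0.560129919783047 -0.00021574712071616153
front slope [-0.1497  0.5637]
faucet [ 0.3555 -0.1372  1.3224] [array([0.7728, 0.3306, 0.133 ]), array([0.6649, 0.3342, 0.1449]), array([0.5847, 0.3441, 0.1679])]
[ 0.6381 -0.4658  0.0455]
[ 0.4764 -0.5741  0.076 ]
[ 0.5447 -0.5911  0.0589]
```

Frame: yaw -0.126 rad, hinge at 0.750 m along the drainer's x direction, rail centred at lateral -0.038 and angle about 0.44. This matches the given sizes: 22 mm between rail and front bar, and rail height 0.197. Next I close the gripper and swing over.

drive_tool:
  plan:
    - [0,0,0,0,0,-8.59,-1]
    - [-0.028,-0.034,0,0,0,0,-1]
    - [-0.028,-0.034,0,0,0,0,-1]
    - [-0.028,-0.034,0,0,0,0,-1]
    - [-0.028,-0.034,0,0,0,0,-1]
    - [-0.028,-0.034,0,0,0,0,-1]
    - [-0.028,-0.034,0,0,0,0,-1]
    - [-0.028,-0.034,0,0,0,0,-1]
    - [-0.028,-0.034,0,0,0,0,-1]

```text
t: 1.0
tcp_pos: [0.3587, 0.3018, 0.2162]
tool_rot: [0.063, 0.998, -0.0, -0.0]
force: [-0.6, 0.7, 0.2]
finger_gap: -0.003
gripper_force: 0.0
```

```bash
cat >> h.py <<'E'
from scipy.spatial.transform import Rotation as R
import json
Fx=np.array([.9921,-.1254,0]);Lx=np.array([.1254,.9921,0])
def st():
    s=manip.sense(); r=R.from_quat(s['tool_rot']).as_matrix(); p=s['tcp_pos']
    open('log.jsonl','a').write(json.dumps([list(map(float,s['q'])),list(map(float,p)),r.tolist()])+'\n')
    z=r[:,2]; print('t %.2f f %.4f l %.4f u %.4f'%(s['t'],p@Fx,p@Lx,p[2]),'alpha %.1f side %.3f yrot %.3f'%(np.degrees(np.arctan2(z@Fx,-z[2])),z@Lx,r[:,1]@Fx),'q',np.round(s['q'],2),'F',np.round(s['force'],1),'gap %.2f'%s['finger_gap'])
E
python3 -c "
from h import *;st()"
```

```text
t 1.00 f 0.3180 l 0.3444 u 0.2162 alpha -0.0 side -0.000 yrot -0.000 q [ 0.46  0.32  1.81 -0.    1.01 -0.98] F [-0.6  0.7  0.2] gap -0.00
```

drive_tool:
  plan:
    - [-0.013,-0.0478,0,0,0,0,-1]
    - [-0.013,-0.0478,0,0,0,0,-1]
    - [-0.013,-0.0478,0,0,0,0,-1]
    - [-0.013,-0.0478,0,0,0,0,-1]
    - [-0.013,-0.0478,0,0,0,0,-1]
    - [-0.013,-0.0478,0,0,0,0,-1]
    - [-0.013,-0.0478,0,0,0,0,-1]
    - [-0.013,-0.0478,0,0,0,0,-1]

```text
t: 1.8
tcp_pos: [0.4131, -0.091, 0.2163]
tool_rot: [0.063, 0.998, 0.0, -0.0]
force: [1.7, -0.0, -0.7]
finger_gap: 0.002
gripper_force: 0.0
```

```bash
python3 -c "
from h import *;st()"
```

```text
t 1.80 f 0.4212 l -0.0385 u 0.2163 alpha -0.0 side 0.000 yrot 0.001 q [-0.48  0.26  1.91  0.    0.97 -1.93] F [ 1.7 -0.  -0.7] gap 0.00
```

drive_tool:
  plan:
    - [0,0,0,0,-8,0,-1]
    - [0,0,0,0,-8,0,-1]
    - [0,0,0,0,-8,0,-1]
    - [0,0,0,0,-8,0,-1]
    - [0,0,0,0,-8,0,-1]
    - [0,0,0,0,0,0,-1]

```text
t: 2.4
tcp_pos: [0.4217, -0.0742, 0.2309]
tool_rot: [0.06, 0.96, -0.006, 0.272]
force: [-0.1, -0.9, 0.3]
finger_gap: -0.001
gripper_force: 0.0
```

```bash
python3 -c "
from h import *;st()
from scipy.optimize import least_squares
D=[json.loads(x) for x in open('log.jsonl')]+[[[1.1165,.52846,1.43393,0,1.18139,-.17849],[.16980,.60070,.21533],None]]
q=np.array([d[0] for d in D]);p=np.array([d[1] for d in D]);r=np.hypot(p[:,0],p[:,1]);z=p[:,2]
print(np.round(r,4),np.round(q,4),np.arctan2(p[:,1],p[:,0]))
"
```

```text
t 2.40 f 0.4277 l -0.0207 u 0.2309 alpha 31.5 side 0.021 yrot -0.006 q [-0.66  0.09  2.29  0.82  0.4  -2.81] F [-0.1 -0.9  0.3] gap -0.00
[0.4687 0.423  0.4282 0.6242] [[ 4.6040e-01  3.1870e-01  1.8121e+00 -0.0000e+00  1.0111e+00 -9.8480e-01]
 [-4.8260e-01  2.5610e-01  1.9135e+00  3.0000e-04  9.7210e-01 -1.9271e+00]
 [-6.5790e-01  9.4800e-02  2.2892e+00  8.1610e-01  3.9880e-01 -2.8086e+00]
 [ 1.1165e+00  5.2850e-01  1.4339e+00  0.0000e+00  1.1814e+00 -1.7850e-01]] [ 0.69943471 -0.2168694  -0.17406258  1.29531325]
```

```bash
cat > k.py <<'E'
from h import *
from scipy.optimize import least_squares
def rot(a,t): return R.from_euler(a,t).as_matrix()
def fk(q,P):
    a,h,L2,ex,L3,oy,d,q6o=P
    A=rot('z',q[0])@rot('y',q[1]); p=rot('z',q[0])@[a,oy,h]+A@[0,0,L2]
    A=A@rot('y',q[2]); p=p+A@[ex,0,L3]; A=A@rot('z',q[3])@rot('y',q[4])@rot('z',q[5]+q6o); return p+A@[0,0,d],A
def data():
    D=[json.loads(x) for x in open('log.jsonl')]; D.append([[1.11653338,.528455,1.433933,0,1.18139,-.1784857],[.16980476,.60069994,.21533073],R.from_quat([.137454151,.990507528,-.00103696,-.00034496]).as_matrix().tolist()]); return D
def fit(D=None):
    D=D or data()
    def res(P):
        o=[]
        for q,p,r in D:
            x,A=fk(q,P); o+=list(x-p)+list(.1*(A-np.array(r)).ravel())
        o+=list(1e-3*(np.array(P)-[0,.3,.4,0,.35,.11,.2,0])); return o
    b=min((least_squares(res,[0,.3,.4,0,.35,.11,.2,o]) for o in(-3,-1.5,0,1.5)),key=lambda s:s.cost)
    return b.x,b.cost
E
python3 -c "
from k import *
P,c=fit();print(np.round(P,4),c)
for q,p,r in data():
    x,A=fk(q,P);print(np.round(x-p,4),np.abs(A-r).max())
"
```

```text
[0.     0.2742 0.588  0.1141 0.3917 0.111  0.3117 1.5708] 1.2653123798432563e-06
[-0.  0. -0.] 1.8407816308879665e-05
[ 0.  0. -0.] 1.8405884369659953e-05
[-0.  0.  0.] 1.8417926423430764e-05
[ 0. -0.  0.] 2.2032956436879303e-05
```

```bash
cat >> k.py <<'E'
lo=np.array([-3.08,-.75,.22,-1.43,0,-2.85]);hi=np.array([3.08,2.2,2.44,4.57,2.65,2.85])
def target(th,al,yaw,back=.002,clear=0,flip=0):
    rail=Fx*(.75-.215*np.cos(th))+Lx*-.038+np.array([0,0,.105+.215*np.sin(th)])
    f=np.array([np.cos(yaw),np.sin(yaw),0]);u=np.array([0,0,1.]);z=f*np.sin(al)-u*np.cos(al);x=-f*np.cos(al)-u*np.sin(al)
    y=np.cross(z,x); A=np.stack([x,y,z],1)
    p=rail+x*(.017+clear)-z*back
    if flip: A=A@rot('z',np.pi)
    return p,A
def ik(p,A,P,q0s):
    best=None
    for q0 in q0s:
        s=least_squares(lambda q:np.r_[(fk(q,P)[0]-p)*10,(fk(q,P)[1]-A).ravel()],np.clip(q0,lo+.01,hi-.01),bounds=(lo+.03,hi-.03),max_nfev=60)
        if best is None or s.cost<best.cost: best=s
    return best.x,best.cost
E
python3 - <<'E'
from k import *
P,_=fit()
for al in(20,30,40,50,60):
  for yaw in(-.126,-.3,-.45):
    for flip in(0,1):
      out=[]
      for th in(0,.44,1.2):
        q,c=ik(*target(th,np.radians(al),yaw,flip=flip),P,[[-.6,.1,2.2,.5,.6,-2.5 if not flip else .5],[-.6,.1,2.2,0,.3,1],[-.5,-.1,2.2,1,1,.6]])
        out.append((c<1e-5,np.round(q,2) if c<1e-5 else ''))
      print(al,yaw,flip,*[o[0] for o in out],out[0][1],out[1][1],out[2][1])
E
```

```text
20 -0.126 0 True True True [-0.49  0.51  2.07  0.49  0.26 -2.39] [-0.47  0.34  1.94  0.23  0.54 -2.09] [-0.4   0.35  1.54  0.12  0.92 -1.9 ]
20 -0.126 1 True True True [-0.49  0.51  2.07  0.49  0.26  0.75] [-0.47  0.34  1.94  0.23  0.54  1.05] [-0.4   0.35  1.54  0.12  0.92  1.24]
20 -0.3 0 True True True [-0.44  0.51  2.07  0.22  0.22 -1.91] [-0.42  0.34  1.94  0.09  0.51 -1.76] [-0.36  0.35  1.54  0.03  0.9  -1.64]
20 -0.3 1 True True True [-0.44  0.51  2.07  0.22  0.22  1.23] [-0.42  0.34  1.94  0.09  0.51  1.38] [-0.36  0.35  1.54  0.03  0.9   1.5 ]
20 -0.45 0 True True True [-0.39  0.52  2.06 -0.09  0.22 -1.42] [-0.38  0.35  1.93 -0.05  0.52 -1.46] [-0.32  0.36  1.53 -0.05  0.91 -1.42]
20 -0.45 1 True True True [-0.39  0.52  2.06 -0.09  0.22  1.72] [-0.38  0.35  1.93 -0.05  0.52  1.68] [-0.32  0.36  1.53 -0.05  0.91  1.72]
30 -0.126 0 True True True [-0.54  0.55  2.21  2.05  0.23  2.28] [-0.52  0.34  2.08  0.7   0.3  -2.59] [-0.42  0.31  1.69  0.24  0.66 -2.03]
30 -0.126 1 True True True [-0.54  0.55  2.21  2.05  0.23 -0.86] [-0.52  0.34  2.08  0.7   0.3   0.55] [-0.42  0.31  1.
[... 1463 characters left out ...]
se True False  [-0.48  0.49  2.34  2.89  0.57  1.67] 
50 -0.3 1 False True True  [-0.48  0.49  2.34  2.89  0.57 -1.47] [-0.38  0.32  1.95  1.53  0.06 -0.01]
50 -0.45 0 False False True   [-0.29  0.33  1.93 -1.4   0.13 -0.07]
50 -0.45 1 False True False  [-0.35  0.49  2.31  3.29  0.54 -1.64] 
60 -0.126 0 False False True   [-0.51  0.37  2.07  2.32  0.45  2.15]
60 -0.126 1 False False True   [-0.51  0.37  2.07  2.32  0.45 -1.  ]
60 -0.3 0 False False True   [-0.38  0.38  2.07  2.93  0.36  1.72]
60 -0.3 1 False False True   [-0.38  0.38  2.07  2.93  0.36 -1.42]
60 -0.45 0 False False True   [-0.27  0.39  2.04  3.59  0.36  1.24]
60 -0.45 1 False False True   [-0.27  0.39  2.04  3.59  0.36 -1.9 ]
```

drive_tool:
  plan:
    - [0,0,0,0,0,8.5,-1]
    - [0,0,0,0,0,8.5,-1]
    - [0,0,0,0,0,8.5,-1]
    - [0,0,0,0,0,8.5,-1]
    - [0,0,0,0,0,8.5,-1]
    - [0,0,0,0,0,8.5,-1]
    - [0,0,0,0,0,8.5,-1]
    - [0,0,0,0,0,8.5,-1]
    - [0,0,0,0,0,8.5,-1]
    - [0,0,0,0,0,8.5,-1]

```text
t: 3.4
tcp_pos: [0.4244, -0.0762, 0.2315]
tool_rot: [0.694, 0.667, 0.179, 0.205]
force: [0.5, -1.0, -0.0]
finger_gap: -0.001
gripper_force: 0.0
```

drive_tool:
  plan:
    - [0,0,0,0,0,8.5,-1]
    - [0,0,0,0,0,8.5,-1]
    - [0,0,0,0,0,8.5,-1]
    - [0,0,0,0,0,8.5,-1]
    - [0,0,0,0,0,8.5,-1]
    - [0,0,0,0,0,8.5,-1]
    - [0,0,0,0,0,8.5,-1]
    - [0,0,0,0,0,8.5,-1]
    - [0,0,0,0,0,8.5,-1]
    - [0,0,0,0,0,8.5,-1]

```text
t: 4.4
tcp_pos: [0.4243, -0.0761, 0.2315]
tool_rot: [0.962, 0.023, 0.27, 0.031]
force: [1.0, 0.6, -0.5]
finger_gap: -0.002
gripper_force: 0.0
```

```bash
cat >> k.py <<'E'
def goto(p,A,n=1):
    "remaining shift in tool axes (m) and turn (deg)"
    s=manip.sense(); r=R.from_quat(s['tool_rot']).as_matrix()
    print('shift tool',np.round(r.T@(p-s['tcp_pos']),4),'turn deg',np.round(np.degrees(R.from_matrix(r.T@A).as_rotvec()),1), 'target f,l,u',np.round([p@Fx,p@Lx,p[2]],3))
E
python3 - <<'E'
from k import *
st(); P,c=fit(); print(np.round(P,4),c)
q=manip.sense()['q']
for al in (35,40,45,50):
  p,A=target(.44,np.radians(al),-.126,back=.08,clear=.02,flip=1); q1,c=ik(p,A,P,[q,[-.62,.49,2.35,2.46,.62,-1.3],[-.57,.38,2.2,1.9,.3,-.7]]); print(al,c,np.round(q1,2))
goto(p,A)
E
```

```text
t 4.40 f 0.4305 l -0.0223 u 0.2315 alpha 31.5 side 0.019 yrot 0.152 q [-0.66  0.1   2.28  0.81  0.4   0.17] F [ 1.   0.6 -0.5] gap -0.00
[0.     0.2742 0.588  0.1141 0.3917 0.111  0.3117 1.5708] 1.265315224625825e-06
35 1.6647874418695034e-30 [-0.63  0.15  2.21  0.91  0.36  0.28]
40 1.5984919480722062e-26 [-0.67  0.18  2.3   1.47  0.34 -0.33]
45 3.526236649347946e-28 [-0.72  0.24  2.4   1.97  0.45 -0.89]
50 0.006664694607094556 [-0.74  0.27  2.41  2.03  0.49 -0.97]
shift tool [0.0247 0.0206 0.0306] turn deg [-2.6 18.3  9.3] target f,l,u [ 0.47  -0.038  0.22 ]
```

```bash
python3 - <<'E'
from k import *
P,c=fit(); q=manip.sense()['q']
for al,b,cl in((40,.06,.025),(42,.03,.02),(45,.01,.015),(47,0.0,.01),(50,.0,.0)):
  p,A=target(.44,np.radians(al),-.126,back=b,clear=cl,flip=1); q,c=ik(p,A,P,[q]); print(al,c,np.round(q,2)); goto(p,A)
E
```

```text
40 7.442765626779851e-27 [-0.66  0.25  2.31  1.7   0.33 -0.56]
shift tool [0.0346 0.0225 0.0416] turn deg [-1.8  8.4  9.5] target f,l,u [ 0.485 -0.038  0.216]
42 1.1136708299528289e-19 [-0.63  0.35  2.31  2.08  0.38 -0.93]
shift tool [0.0429 0.0245 0.072 ] turn deg [-2.  10.4  9.5] target f,l,u [ 0.508 -0.038  0.194]
45 1.9639903533323214e-19 [-0.62  0.43  2.33  2.33  0.48 -1.18]
shift tool [0.0511 0.0263 0.0925] turn deg [-2.2 13.3  9.4] target f,l,u [ 0.526 -0.038  0.181]
47 1.3089761251754579e-30 [-0.61  0.48  2.33  2.42  0.54 -1.27]
shift tool [0.0584 0.0277 0.1019] turn deg [-2.4 15.3  9.4] target f,l,u [ 0.537 -0.038  0.177]
50 3.0850643304230024e-29 [-0.62  0.49  2.34  2.47  0.62 -1.32]
shift tool [0.0682 0.0294 0.1001] turn deg [-2.6 18.3  9.3] target f,l,u [ 0.545 -0.038  0.184]
```

drive_tool:
  plan:
    - [0.0043,0.0028,0.0052,-0.2,1.05,1.2,-1]
    - [0.0043,0.0028,0.0052,-0.2,1.05,1.2,-1]
    - [0.0043,0.0028,0.0052,-0.2,1.05,1.2,-1]
    - [0.0043,0.0028,0.0052,-0.2,1.05,1.2,-1]
    - [0.0043,0.0028,0.0052,-0.2,1.05,1.2,-1]
    - [0.0043,0.0028,0.0052,-0.2,1.05,1.2,-1]
    - [0.0043,0.0028,0.0052,-0.2,1.05,1.2,-1]
    - [0.0043,0.0028,0.0052,-0.2,1.05,1.2,-1]
    - [0,0,0,0,0,0,-1]

```text
t: 5.3
tcp_pos: [0.4761, -0.101, 0.2179]
tool_rot: [0.938, -0.057, 0.342, 0.019]
force: [-0.6, -0.7, -0.7]
finger_gap: 0.002
gripper_force: 0.0
```

```bash
python3 - <<'E'
from k import *
st()
for al,b,cl in((40,.06,.025),(42,.03,.02),(45,.01,.015)):
  goto(*target(.44,np.radians(al),-.126,back=b,clear=cl,flip=1))
E
```

```text
t 5.30 f 0.4850 l -0.0405 u 0.2179 alpha 40.1 side 0.006 yrot 0.006 q [-0.67  0.24  2.31  1.65  0.35 -0.52] F [-0.6 -0.7 -0.7] gap 0.00
shift tool [-0.0017 -0.0025  0.0017] turn deg [-0.3 -0.1  0.2] target f,l,u [ 0.485 -0.038  0.216]
shift tool [ 0.0022 -0.0023  0.033 ] turn deg [-0.3  1.9  0.2] target f,l,u [ 0.508 -0.038  0.194]
shift tool [ 0.0075 -0.0022  0.0545] turn deg [-0.3  4.9  0.1] target f,l,u [ 0.526 -0.038  0.181]
```

Tracking is good. I advance beneath the rail.

drive_tool:
  plan:
    - [-0.001,-0.0004,0.008,0,0.5,0,-1]
    - [0.001,-0.0004,0.008,0,0.5,0,-1]
    - [0.001,-0.0004,0.008,0,0.5,0,-1]
    - [0.001,-0.0004,0.008,0,0.6,0,-1]
    - [0.002,-0.0004,0.008,0,1,0,-1]
    - [0.002,0,0.008,0,1,0,-1]
    - [0.0015,0,0.006,0,0.8,0,-1]
    - [0,0,0,0,0,0,-1]

```text
t: 6.1
tcp_pos: [0.5172, -0.1032, 0.1826]
tool_rot: [0.922, -0.056, 0.382, 0.021]
force: [-0.0, 0.8, -0.9]
finger_gap: 0.002
gripper_force: 0.0
```

```bash
python3 - <<'E'
from k import *
st()
for al,b,cl in((45,.01,.015),(47,0.0,.01),(50,.0,0)):
  goto(*target(.44,np.radians(al),-.126,back=b,clear=cl,flip=1))
d=snap('scene','s1'); cv2.imwrite('pics/s1c.png',cv2.resize(d['image'][130:250,200:360,::-1],None,fx=5,fy=5,interpolation=cv2.INTER_CUBIC))
E
```

```text
t 6.10 f 0.5261 l -0.0375 u 0.1826 alpha 45.0 side 0.007 yrot 0.007 q [-0.62  0.43  2.32  2.29  0.48 -1.15] F [-0.   0.8 -0.9] gap 0.00
shift tool [-0.0013  0.0005  0.0009] turn deg [-0.4  0.   0.2] target f,l,u [ 0.526 -0.038  0.181]
shift tool [0.0037 0.0006 0.0119] turn deg [-0.4  2.   0.1] target f,l,u [ 0.537 -0.038  0.177]
shift tool [0.0137 0.0006 0.0124] turn deg [-0.4  5.   0.1] target f,l,u [ 0.545 -0.038  0.184]
```

View pics/s1c.png

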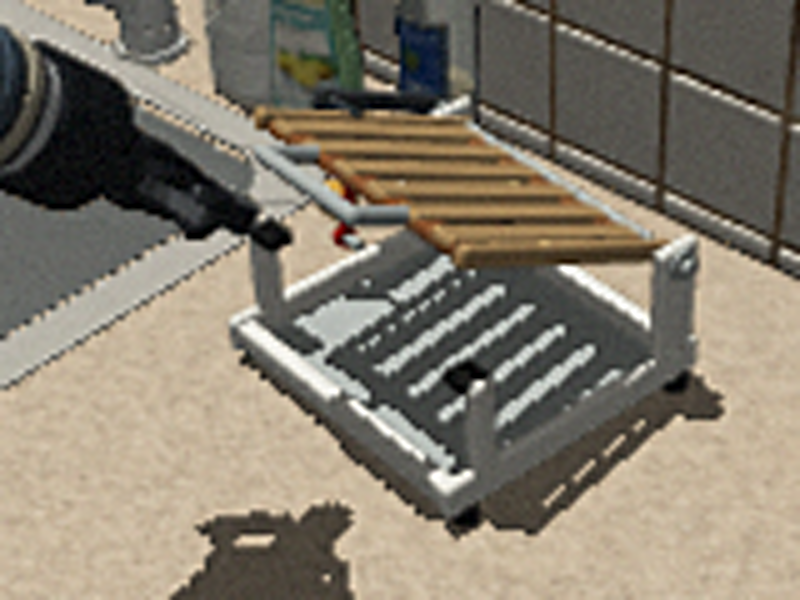

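The picture shows the shut fingertip at (270,232), just in front of and below the rail (300,185), with the pawl at (345,232). Next I compute the lift.

```bash
cat >> k.py <<'E'
def path(W,q=None,P=None,yaw=-.126):
    "W: list of (theta,alpha,back,clear,rows); prints per-row tool increments between waypoints"
    s=manip.sense(); p0,A0=s['tcp_pos'],R.from_quat(s['tool_rot']).as_matrix(); q=s['q']
    if P is None: P,_=fit()
    for th,al,b,c,n in W:
        p,A=target(th,np.radians(al),yaw,back=b,clear=c,flip=1); q,cost=ik(p,A,P,[q])
        rv=np.degrees(R.from_matrix(A0.T@A).as_rotvec()); h=rot('y',np.radians(rv[1])/2)
        print((th,al,b,c,n),'per row',np.round((A0@h).T@(p-p0)/n,4),np.round(rv/n,2),'ok' if cost<1e-8 else 'BAD %.1e'%cost,np.round(q,2)); p0,A0=p,A
E
python3 - <<'E'
from k import *
path([(.44,47,0,.01,2),(.44,50,.0,-.001,3),(.6,52,0,-.003,3),(.75,54,0,-.004,3),(.9,56,0,-.004,3),(1.05,58,0,-.004,3),(1.2,60,0,-.004,3)])
E
```

```text
(0.44, 47, 0, 0.01, 2) per row [0.0018 0.0003 0.0062] [-0.19  1.02  0.08] ok [-0.61  0.48  2.33  2.42  0.54 -1.27]
(0.44, 50, 0.0, -0.001, 3) per row [0.0037 0.     0.0004] [-0.  1. -0.] ok [-0.62  0.49  2.34  2.46  0.61 -1.32]
(0.6, 52, 0, -0.003, 3) per row [ 0.012  -0.     -0.0017] [-0.    0.67 -0.  ] ok [-0.6   0.42  2.29  2.39  0.55 -1.2 ]
(0.75, 54, 0, -0.004, 3) per row [ 0.0111 -0.      0.0005] [-0.    0.67  0.  ] ok [-0.58  0.38  2.24  2.33  0.51 -1.1 ]
(0.9, 56, 0, -0.004, 3) per row [ 0.0105 -0.      0.0024] [-0.    0.67 -0.  ] ok [-0.55  0.36  2.18  2.3   0.48 -1.04]
(1.05, 58, 0, -0.004, 3) per row [ 0.0099 -0.      0.0043] [-0.    0.67  0.  ] ok [-0.53  0.36  2.12  2.29  0.46 -0.99]
(1.2, 60, 0, -0.004, 3) per row [ 0.009  -0.      0.0061] [ 0.    0.67 -0.  ] ok [-0.5   0.37  2.06  2.3   0.44 -0.98]
```

drive_tool:
  plan:
    - [0.002,0.0003,0.006,-0.2,1,0.1,-1]
    - [0.002,0.0003,0.006,-0.2,1,0.1,-1]
    - [0.0037,0,0.0005,0,1,0,-1]
    - [0.0037,0,0.0005,0,1,0,-1]
    - [0.0037,0,0.0005,0,1,0,-1]
    - [0.006,0,-0.0008,0,0.35,0,-1]
    - [0.006,0,-0.0008,0,0.35,0,-1]
    - [0,0,0,0,0,0,-1]

```text
t: 6.95
tcp_pos: [0.5433, -0.1078, 0.1964]
tool_rot: [0.901, -0.057, 0.429, 0.028]
force: [-0.5, -0.4, -0.8]
finger_gap: -0.002
gripper_force: 0.0
```

```bash
python3 - <<'E'
from k import *
st()
path([(.6,52,0,-.003,4),(.75,54,0,-.004,3),(.9,56,0,-.004,3),(1.05,58,0,-.004,3),(1.2,60,0,-.004,3)])
d=snap('top','t1');Pc=cloud(d); m=np.zeros(Pc.shape[:2],bool); m[178:215,250:320]=1; m&=(Pc[...,2]>.115)&(Pc[...,2]<.3)
n,c,k=plane(Pc,m); print('angle',np.arccos(n[2]),k)
E
```

```text
t 6.95 f 0.5525 l -0.0388 u 0.1964 alpha 50.9 side -0.003 yrot -0.002 q [-0.61  0.46  2.32  2.44  0.59 -1.28] F [-0.5 -0.4 -0.8] gap -0.00
(0.6, 52, 0, -0.003, 4) per row [ 0.0055 -0.0002 -0.0007] [0.04 0.28 0.  ] ok [-0.6   0.42  2.29  2.39  0.55 -1.2 ]
(0.75, 54, 0, -0.004, 3) per row [ 0.0111 -0.      0.0005] [-0.    0.67  0.  ] ok [-0.58  0.38  2.24  2.33  0.51 -1.1 ]
(0.9, 56, 0, -0.004, 3) per row [ 0.0105 -0.      0.0024] [-0.    0.67 -0.  ] ok [-0.55  0.36  2.18  2.3   0.48 -1.04]
(1.05, 58, 0, -0.004, 3) per row [ 0.0099 -0.      0.0043] [-0.    0.67  0.  ] ok [-0.53  0.36  2.12  2.29  0.46 -0.99]
(1.2, 60, 0, -0.004, 3) per row [ 0.009  -0.      0.0061] [ 0.    0.67 -0.  ] ok [-0.5   0.37  2.06  2.3   0.44 -0.98]
angle 0.4489978015947643 1549
```

```bash
python3 - <<'E'
from k import *
d=snap('scene','s2'); t=np.load('pics/t1.npz')['image']
a=cv2.resize(d['image'][145:215,235:305,::-1],(400,400),interpolation=cv2.INTER_CUBIC); b=cv2.resize(t[190:260,250:320,::-1],(400,400),interpolation=cv2.INTER_CUBIC)
cv2.imwrite('pics/s2c.png',np.hstack([a,b]))
E
```

```text
(no output)
```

View pics/s2c.png

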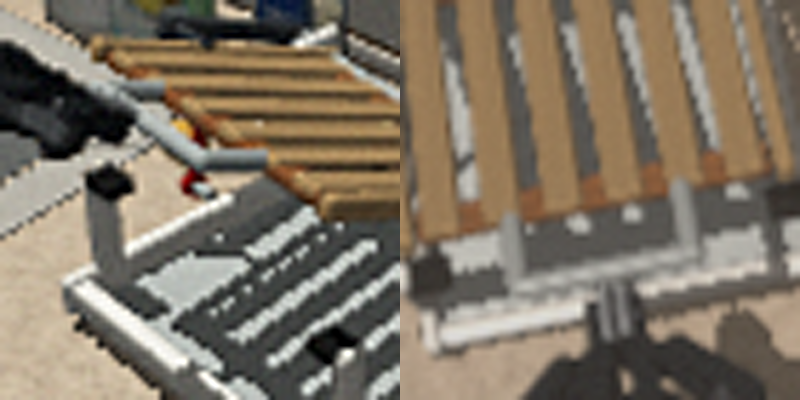

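The left crop shows the fingers at the rail, about (120,110), under its left/middle part. The right crop (top view) shows the fingertips at (610,300), centred under the rail. Contact is imminent, so I lift.

drive_tool:
  plan:
    - [0.0055,0,-0.0005,0,0.3,0,-1]
    - [0.0055,0,-0.0005,0,0.3,0,-1]
    - [0.0055,0,-0.0005,0,0.3,0,-1]
    - [0.0055,0,-0.0005,0,0.3,0,-1]
    - [0.0083,0,0.0004,0,0.5,0,-1]
    - [0.0083,0,0.0004,0,0.5,0,-1]
    - [0.0083,0,0.0004,0,0.5,0,-1]
    - [0.0083,0,0.0004,0,0.5,0,-1]

```text
t: 7.85
tcp_pos: [0.5764, -0.1118, 0.2397]
tool_rot: [0.889, -0.057, 0.453, 0.03]
force: [-0.4, -0.6, -0.6]
finger_gap: -0.0
gripper_force: 0.0
```

```bash
cat >> k.py <<'E'
def angle(name):
    d=snap('top',name);Pc=cloud(d)[165:250,225:335]; f=Pc@Fx;l=Pc@Lx;z=Pc[...,2]
    th=np.arctan2(z-.115,.75-f); m=(abs(l+.038)<.1)&(z>.14)&(f>.57)&(f<.8); 
    n,c,k=plane(Pc,m); print('angle plane',np.arccos(n[2]),k,'median',np.median(th[m]))
E
python3 - <<'E'
from k import *
st(); angle('t2')
path([(.75,54,0,-.004,1),(.9,56,0,-.004,4),(1.05,58,0,-.004,4),(1.2,60,0,-.004,4)])
E
```

```text
t 7.85 f 0.5859 l -0.0387 u 0.2397 alpha 54.0 side -0.003 yrot -0.003 q [-0.58  0.38  2.23  2.34  0.51 -1.11] F [-0.4 -0.6 -0.6] gap -0.00
angle plane 0.4338093980078412 1674 median 0.4159305947309398
(0.75, 54, 0, -0.004, 1) per row [-0.001  -0.0008 -0.0016] [ 0.15 -0.15 -0.  ] ok [-0.58  0.38  2.24  2.33  0.51 -1.1 ]
(0.9, 56, 0, -0.004, 4) per row [ 0.0079 -0.      0.0018] [-0.   0.5 -0. ] ok [-0.55  0.36  2.18  2.3   0.48 -1.04]
(1.05, 58, 0, -0.004, 4) per row [ 0.0074 -0.      0.0032] [-0.   0.5  0. ] ok [-0.53  0.36  2.12  2.29  0.46 -0.99]
(1.2, 60, 0, -0.004, 4) per row [ 0.0067 -0.      0.0046] [ 0.   0.5 -0. ] ok [-0.5   0.37  2.06  2.3   0.44 -0.98]
```

```bash
python3 - <<'E'
from k import *
d=snap('scene','s3'); t=np.load('pics/t2.npz')['image']
a=cv2.resize(d['image'][135:215,225:305,::-1],(400,400),interpolation=cv2.INTER_CUBIC); b=cv2.resize(t[180:260,245:325,::-1],(400,400),interpolation=cv2.INTER_CUBIC)
cv2.imwrite('pics/s3c.png',np.hstack([a,b]))
E
```

```text
(no output)
```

View pics/s3c.png

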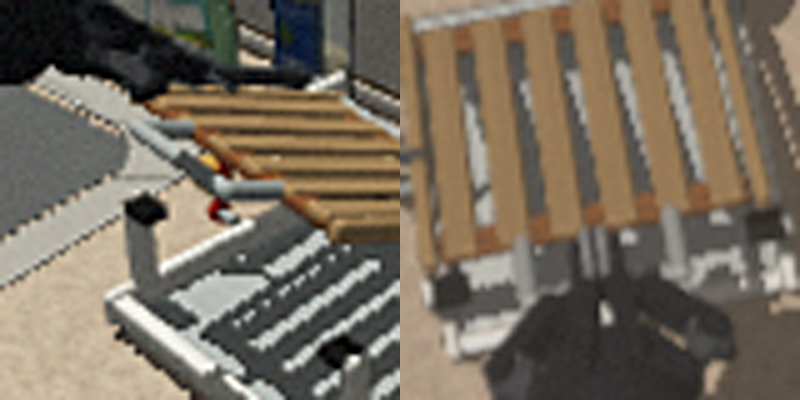

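```bash
python3 - <<'E'
from k import *
def proj(d,p):
    E=d['extrinsics'];c=E[:3,:3].T@(p-E[:3,3]);f=200/np.tan(np.radians(d['fov_y'])/2);return d['cx']+f*c[0]/-c[2],d['cy']-f*c[1]/-c[2],-c[2]
for n in('s1','s2','s3','t1','t2'):
    d=np.load(f'pics/{n}.npz'); A=R.from_quat(d['tr']).as_matrix(); tip=d['tp']+A[:,2]*.014
    o=[]
    th=.44
    for l in(-.042,0,.042): o.append(proj(d,Fx*(.75-.215*np.cos(th))+Lx*(-.038+l)+np.array([0,0,.105+.215*np.sin(th)])))
    print(n,'tip',np.round(proj(d,tip),3),'rail L/M/R',np.round(o,3).tolist(), 'tip flu',np.round([tip@Fx,tip@Lx,tip[2]],4))
    u,v,_=proj(d,tip); Pc=cloud(d)
    for dv in(-6,-3,0,3,6): print([ (lambda p:'%.3f %.3f %.3f'%(p@Fx,p@Lx,p[2]))(Pc[int(v)+dv,int(u)+du]) for du in(-6,-3,0,3,6)])
E
```

```text
s1 tip [255.614 175.865   1.076] rail L/M/R [[269.736, 172.786, 1.048], [260.571, 166.373, 1.071], [251.799, 160.236, 1.095]] tip flu [ 0.536  -0.0374  0.1727]
['0.511 -0.047 0.213', '0.676 0.202 0.005', '0.687 0.199 0.002', '0.695 0.191 0.002', '0.701 0.181 0.004']
['0.507 -0.053 0.208', '0.522 -0.044 0.197', '0.674 0.181 0.004', '0.685 0.178 0.001', '0.695 0.173 -0.002']
['0.508 -0.049 0.196', '0.583 0.057 0.102', '0.592 0.054 0.099', '0.675 0.165 -0.002', '0.682 0.155 0.001']
['0.638 0.168 0.002', '0.579 0.053 0.094', '0.584 0.043 0.097', '0.663 0.148 0.001', '0.671 0.142 -0.000']
['0.628 0.154 0.002', '0.586 0.067 0.071', '0.597 0.065 0.066', '0.654 0.136 -0.001', '0.662 0.129 -0.002']
s2 tip [263.132 168.173   1.081] rail L/M/R [[269.736, 172.786, 1.048], [260.571, 166.373, 1.071], [251.799, 160.236, 1.095]] tip flu [ 0.563  -0.0387  0.1872]
['0.556 -0.021 0.203', '0.581 0.000 0.181', '0.588 -0.003 0.179', '0.592 -0.014 0.183', '0.597 -0.022 0.185']
['0.535 -0.052 0.218', '0.555 -0.037 0.201', '0.723 0.198 0.004', '0.734 0.194 0.000', '0.590 -0.031 0.182']
['0.534 -0.051 0.208',
[... 1730 characters left out ...]
8 219.659   1.11 ] rail L/M/R [[300.456, 233.848, 1.136], [285.322, 236.895, 1.134], [270.131, 239.955, 1.132]] tip flu [ 0.5972 -0.0387  0.2314]
['0.633 -0.020 0.169', '0.631 -0.029 0.168', '0.664 -0.030 0.016', '0.628 -0.045 0.168', '0.625 -0.054 0.173']
['0.624 -0.019 0.171', '0.622 -0.027 0.172', '0.655 -0.028 0.013', '0.619 -0.044 0.171', '0.617 -0.052 0.173']
['0.614 -0.018 0.176', '0.612 -0.026 0.181', '0.645 -0.026 0.016', '0.644 -0.036 0.012', '0.608 -0.051 0.177']
['0.605 -0.017 0.181', '0.604 -0.025 0.179', '0.602 -0.033 0.181', '0.599 -0.041 0.185', '0.598 -0.049 0.181']
['0.595 -0.016 0.188', '0.594 -0.024 0.188', '0.592 -0.032 0.188', '0.576 -0.043 0.262', '0.589 -0.048 0.183']
```

```bash
python3 - <<'E'
from k import *
for n in('s1','s3','t2'):
    d=np.load(f'pics/{n}.npz'); A=R.from_quat(d['tr']).as_matrix(); T=(cloud(d)-d['tp'])@A
    m=(abs(T[...,0])<.03)&(abs(T[...,1])<.03)&(T[...,2]>-.06)&(T[...,2]<.03)&(d['z_map']>0)&(d['image'].max(-1)<90)
    Q=T[m]; print(n,len(Q))
    for z0 in np.arange(-.06,.03,.01):
        k=Q[(Q[:,2]>=z0)&(Q[:,2]<z0+.01)]
        if len(k): print('%.2f'%z0,len(k),'x',np.round([k[:,0].min(),k[:,0].max()],3),'y',np.round([k[:,1].min(),k[:,1].max()],3))
E
```

```text
s1 51
-0.06 1 x [0.012 0.012] y [0.011 0.011]
-0.05 7 x [-0.006  0.007] y [0.012 0.019]
-0.04 18 x [-0.01   0.011] y [0.007 0.016]
-0.03 17 x [-0.01  0.01] y [0.006 0.017]
-0.02 1 x [-0.003 -0.003] y [0.006 0.006]
0.00 7 x [0.026 0.028] y [-0.03   0.019]
s3 56
-0.06 5 x [0.012 0.014] y [-0.005  0.007]
-0.05 9 x [-0.006  0.011] y [-0.002  0.016]
-0.04 20 x [-0.01   0.011] y [0.002 0.016]
-0.03 19 x [-0.01   0.011] y [0.002 0.018]
-0.02 3 x [-0.003  0.009] y [0.006 0.01 ]
t2 72
-0.06 28 x [-0.007  0.015] y [-0.018  0.018]
-0.05 13 x [0.004 0.01 ] y [-0.012  0.012]
-0.04 17 x [0.002 0.012] y [-0.013  0.014]
-0.03 13 x [0.006 0.013] y [-0.01   0.013]
-0.02 1 x [0.003 0.003] y [-0.01 -0.01]
```

The finger passed in front of the rail. In the pictures the fingertips end about 19 mm behind the TCP, not 14 mm ahead of it: depth points run to tool z ≈ -0.02 in three views, with the width (22) and thickness (28) right. The board has not moved, so I correct the tip length and redo the approach.

```bash
python3 - <<'E'
from k import *
path([(.44,42,.025,.022,8),(.44,44,-.005,.02,3),(.44,46,-.032,.012,3),(.44,47,-.032,0,2),(.6,50,-.032,-.003,4),(.8,53,-.032,-.003,5),(1.0,56,-.032,-.004,5),(1.2,60,-.032,-.004,5)])
E
```

```text
(0.44, 42, 0.025, 0.022, 8) per row [-0.0112 -0.0001 -0.0028] [ 0.02 -1.51 -0.  ] ok [-0.63  0.37  2.32  2.13  0.39 -0.98]
(0.44, 44, -0.005, 0.02, 3) per row [ 0.0006 -0.      0.0104] [ 0.    0.67 -0.  ] ok [-0.6   0.47  2.31  2.37  0.47 -1.21]
(0.44, 46, -0.032, 0.012, 3) per row [ 0.0029 -0.      0.0094] [0.   0.67 0.  ] ok [-0.58  0.54  2.28  2.48  0.53 -1.3 ]
(0.44, 47, -0.032, 0, 2) per row [0.0063 0.     0.0002] [0.  0.5 0. ] ok [-0.57  0.53  2.26  2.46  0.52 -1.27]
(0.6, 50, -0.032, -0.003, 4) per row [ 0.0096 -0.     -0.0015] [-0.    0.75 -0.  ] ok [-0.56  0.47  2.22  2.4   0.49 -1.18]
(0.8, 53, -0.032, -0.003, 5) per row [ 0.0089 -0.      0.0004] [-0.   0.6 -0. ] ok [-0.53  0.43  2.16  2.34  0.46 -1.08]
(1.0, 56, -0.032, -0.004, 5) per row [ 0.0088 -0.      0.0025] [-0.   0.6  0. ] ok [-0.51  0.41  2.08  2.31  0.43 -1.  ]
(1.2, 60, -0.032, -0.004, 5) per row [ 0.0078 -0.      0.0046] [-0.   0.8  0. ] ok [-0.48  0.43  2.01  2.36  0.44 -1.02]
```

drive_tool:
  plan:
    - [-0.0112,0,-0.0028,0,-1.5,0,-1]
    - [-0.0112,0,-0.0028,0,-1.5,0,-1]
    - [-0.0112,0,-0.0028,0,-1.5,0,-1]
    - [-0.0112,0,-0.0028,0,-1.5,0,-1]
    - [-0.0112,0,-0.0028,0,-1.5,0,-1]
    - [-0.0112,0,-0.0028,0,-1.5,0,-1]
    - [-0.0112,0,-0.0028,0,-1.5,0,-1]
    - [-0.0112,0,-0.0028,0,-1.5,0,-1]
    - [0,0,0,0,0,0,-1]

```text
t: 8.85
tcp_pos: [0.4995, -0.1018, 0.1861]
tool_rot: [0.932, -0.06, 0.356, 0.023]
force: [0.3, 0.6, 1.1]
finger_gap: -0.002
gripper_force: 0.0
```

```bash
python3 - <<'E'
from k import *
st()
path([(.44,44,-.005,.02,3),(.44,46,-.032,.012,3),(.44,47,-.032,0,2),(.5,50,-.032,-.003,2)])
E
```

```text
t 8.85 f 0.5083 l -0.0383 u 0.1861 alpha 41.8 side -0.002 yrot -0.003 q [-0.63  0.38  2.32  2.15  0.39 -1.  ] F [0.3 0.6 1.1] gap -0.00
(0.44, 44, -0.005, 0.02, 3) per row [ 0.0016 -0.0001  0.01  ] [ 0.04  0.74 -0.03] ok [-0.6   0.47  2.31  2.37  0.47 -1.21]
(0.44, 46, -0.032, 0.012, 3) per row [ 0.0029 -0.      0.0094] [0.   0.67 0.  ] ok [-0.58  0.54  2.28  2.48  0.53 -1.3 ]
(0.44, 47, -0.032, 0, 2) per row [0.0063 0.     0.0002] [0.  0.5 0. ] ok [-0.57  0.53  2.26  2.46  0.52 -1.27]
(0.5, 50, -0.032, -0.003, 2) per row [ 0.0086 -0.     -0.0012] [-0.   1.5 -0. ] ok [-0.57  0.52  2.27  2.48  0.57 -1.29]
```

drive_tool:
  plan:
    - [0.0016,0,0.01,0,0.7,0,-1]
    - [0.0016,0,0.01,0,0.7,0,-1]
    - [0.0016,0,0.01,0,0.7,0,-1]
    - [0.0029,0,0.0094,0,0.7,0,-1]
    - [0.0029,0,0.0094,0,0.7,0,-1]
    - [0.0029,0,0.0094,0,0.7,0,-1]
    - [0.0063,0,0.0002,0,0.5,0,-1]
    - [0.0063,0,0.0002,0,0.5,0,-1]
    - [0.008,0,-0.001,0,1.5,0,-1]
    - [0.008,0,-0.001,0,1.5,0,-1]

```text
t: 9.85
tcp_pos: [0.5675, -0.1105, 0.1764]
tool_rot: [0.904, -0.058, 0.423, 0.028]
force: [-3.8, -0.6, -0.1]
finger_gap: -0.001
gripper_force: 1.1
```

```bash
python3 - <<'E'
from k import *
st(); angle('t3')
path([(.6,51,-.032,-.003,2),(.8,53,-.032,-.003,5),(1.0,56,-.032,-.004,5),(1.2,60,-.032,-.004,5)])
E
```

```text
t 9.85 f 0.5769 l -0.0385 u 0.1764 alpha 50.1 side -0.003 yrot -0.003 q [-0.57  0.52  2.27  2.5   0.57 -1.3 ] F [-3.8 -0.6 -0.1] gap -0.00
angle plane 0.5015865781719264 1700 median 0.48319307479657664
(0.6, 51, -0.032, -0.003, 2) per row [ 0.0106 -0.0002 -0.0015] [ 0.07  0.36 -0.03] ok [-0.56  0.48  2.23  2.44  0.53 -1.22]
(0.8, 53, -0.032, -0.003, 5) per row [ 0.0088 -0.      0.0004] [-0.   0.4 -0. ] ok [-0.53  0.43  2.16  2.34  0.46 -1.08]
(1.0, 56, -0.032, -0.004, 5) per row [ 0.0088 -0.      0.0025] [-0.   0.6  0. ] ok [-0.51  0.41  2.08  2.31  0.43 -1.  ]
(1.2, 60, -0.032, -0.004, 5) per row [ 0.0078 -0.      0.0046] [-0.   0.8  0. ] ok [-0.48  0.43  2.01  2.36  0.44 -1.02]
```

Contact: the board rises to 0.50, as planned. I continue the lift.

drive_tool:
  plan:
    - [0.007,0,-0.001,0,0.3,0,-1]
    - [0.007,0,-0.001,0,0.3,0,-1]
    - [0.007,0,-0.001,0,0.3,0,-1]
    - [0.0075,0,0.0003,0,0.35,0,-1]
    - [0.0075,0,0.0003,0,0.35,0,-1]
    - [0.0075,0,0.0003,0,0.35,0,-1]
    - [0.0075,0,0.0003,0,0.35,0,-1]
    - [0.0075,0,0.0003,0,0.35,0,-1]
    - [0.0075,0,0.0003,0,0.35,0,-1]

```text
t: 10.8
tcp_pos: [0.6087, -0.1161, 0.2288]
tool_rot: [0.893, -0.057, 0.446, 0.029]
force: [-0.6, 0.6, -2.8]
finger_gap: 0.002
gripper_force: 0.9
```

```bash
python3 - <<'E'
from k import *
st(); angle('t4')
path([(.8,53,-.032,-.003,1),(1.0,56,-.032,-.004,5),(1.2,60,-.032,-.004,5)])
E
```

```text
t 10.80 f 0.6185 l -0.0389 u 0.2288 alpha 53.2 side -0.003 yrot -0.003 q [-0.53  0.43  2.16  2.35  0.46 -1.09] F [-0.6  0.6 -2.8] gap 0.00
angle plane 0.8047353721349482 1507 median 0.7941066915571193
(0.8, 53, -0.032, -0.003, 1) per row [-0.0024 -0.0009 -0.001 ] [ 0.14 -0.34 -0.01] ok [-0.53  0.43  2.16  2.34  0.46 -1.08]
(1.0, 56, -0.032, -0.004, 5) per row [ 0.0088 -0.      0.0025] [-0.   0.6  0. ] ok [-0.51  0.41  2.08  2.31  0.43 -1.  ]
(1.2, 60, -0.032, -0.004, 5) per row [ 0.0078 -0.      0.0046] [-0.   0.8  0. ] ok [-0.48  0.43  2.01  2.36  0.44 -1.02]
```

drive_tool:
  plan:
    - [0.008,0,0.0022,0,0.6,0,-1]
    - [0.008,0,0.0024,0,0.6,0,-1]
    - [0.0085,0,0.0025,0,0.6,0,-1]
    - [0.0085,0,0.0025,0,0.6,0,-1]
    - [0.0085,0,0.0025,0,0.6,0,-1]
    - [0.0078,0,0.0046,0,0.8,0,-1]
    - [0.0078,0,0.0046,0,0.8,0,-1]
    - [0.0078,0,0.0046,0,0.8,0,-1]

```text
t: 11.65
tcp_pos: [0.6668, -0.1235, 0.2675]
tool_rot: [0.87, -0.056, 0.488, 0.032]
force: [-1.7, 0.5, 0.1]
finger_gap: -0.001
gripper_force: 0.6
```

```bash
python3 - <<'E'
from k import *
st(); angle('t5')
path([(1.1,58,-.032,-.004,1),(1.2,60,-.032,-.004,4)])
path([(1.2,60,-.032,-.004,4)])
E
```

```text
t 11.65 f 0.6770 l -0.0389 u 0.2675 alpha 58.6 side -0.003 yrot -0.003 q [-0.49  0.43  2.05  2.36  0.44 -1.04] F [-1.7  0.5  0.1] gap -0.00
angle plane 0.8200113962154906 521 median 1.034765954345469
(1.1, 58, -0.032, -0.004, 1) per row [-0.0027 -0.001  -0.0049] [ 0.13 -0.75 -0.01] ok [-0.49  0.42  2.05  2.33  0.43 -1.01]
(1.2, 60, -0.032, -0.004, 4) per row [ 0.0047 -0.      0.0032] [ 0.   0.5 -0. ] ok [-0.48  0.43  2.01  2.36  0.44 -1.02]
(1.2, 60, -0.032, -0.004, 4) per row [ 0.004  -0.0003  0.002 ] [ 0.03  0.31 -0.  ] ok [-0.48  0.43  2.01  2.36  0.44 -1.02]
```

drive_tool:
  plan:
    - [0.004,0,0.002,0,0.3,0,-1]
    - [0.004,0,0.002,0,0.3,0,-1]
    - [0.004,0,0.002,0,0.3,0,-1]
    - [0.004,0,0.002,0,0.3,0,-1]
    - [0,0,0,0,0,0,-1]

```text
t: 12.2
tcp_pos: [0.6816, -0.1254, 0.2771]
tool_rot: [0.865, -0.055, 0.497, 0.032]
force: [-1.0, -0.1, -1.4]
finger_gap: -0.0
gripper_force: 0.7
```

```bash
python3 - <<'E'
from k import *
st(); path([(1.2,60,-.032,-.004,1)])
s=manip.sense(); tip=s['tcp_pos']-.031*R.from_quat(s['tool_rot']).as_matrix()[:,2]+.017*R.from_quat(s['tool_rot']).as_matrix()[:,0]
print('rail est angle',np.arctan2(tip[2]-.105,.75-tip@Fx), 'radius',np.hypot(tip[2]-.105,.75-tip@Fx))
d=snap('scene','s5'); t=snap('top','t6')['image']
a=cv2.resize(d['image'][125:215,225:315,::-1],(400,400),interpolation=cv2.INTER_CUBIC); b=cv2.resize(t[180:260,225:305,::-1],(400,400),interpolation=cv2.INTER_CUBIC)
cv2.imwrite('pics/s5c.png',np.hstack([a,b]))
E
```

```text
t 12.20 f 0.6919 l -0.0390 u 0.2771 alpha 59.8 side -0.003 yrot -0.003 q [-0.48  0.43  2.01  2.36  0.44 -1.02] F [-1.  -0.1 -1.4] gap -0.00
(1.2, 60, -0.032, -0.004, 1) per row [ 0.0016 -0.001   0.0007] [ 0.14  0.21 -0.03] ok [-0.48  0.43  2.01  2.36  0.44 -1.02]
rail est angle 1.2101357355330156 radius 0.21629750154381058
```

View pics/s5c.png

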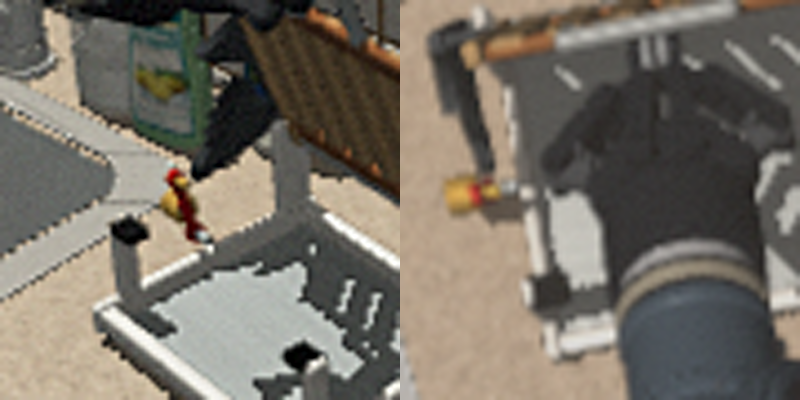

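The board is nearly upright, its underside facing the robot; the red pawl spans crop (175,175) to (200,240). I check its lean numerically.

```bash
cat >> k.py <<'E'
def pawl(n):
    d=np.load(f'pics/{n}.npz'); Pc=cloud(d); im=d['image'].astype(int); m=(im[...,0]>90)&(im[...,1]<60)&(im[...,2]<60)&(d['z_map']>0)
    f=Pc@Fx;l=Pc@Lx;z=Pc[...,2]; m&=(f>.55)&(f<.75)&(l>.05)&(l<.2)&(z>.02)&(z<.2)
    o=np.argsort(z[m]); print(n,m.sum(),'f,l,z', np.round(np.c_[f[m],l[m],z[m]][o],3).tolist()[::max(1,m.sum()//8)],'lean',-0+np.polyfit(z[m],f[m],1)[0] if m.sum()>3 else None)
E
python3 - <<'E'
from k import *
for n in('scene0','s2','s5','top0','t6'): pawl(n)
E
```

```text
scene0 2 f,l,z [[0.664, 0.092, 0.039], [0.667, 0.09, 0.043]] lean None
s2 4 f,l,z [[0.66, 0.088, 0.039], [0.662, 0.09, 0.041], [0.665, 0.087, 0.041], [0.667, 0.09, 0.043]] lean 1.4849184823393038
s5 6 f,l,z [[0.655, 0.088, 0.07], [0.655, 0.093, 0.076], [0.65, 0.089, 0.093], [0.654, 0.089, 0.095], [0.649, 0.087, 0.098], [0.655, 0.09, 0.098]] lean -0.14130201477997698
top0 0 f,l,z [] lean None
t6 5 f,l,z [[0.65, 0.088, 0.092], [0.658, 0.089, 0.096], [0.649, 0.09, 0.098], [0.655, 0.089, 0.099], [0.651, 0.089, 0.101]] lean 0.035982430213945205
```

The pawl tip now stands at f≈0.651 against the pivot at 0.665, a lean of about -0.22: thrown off. I ease the board down along the arc, keeping the finger below the rail.

```bash
python3 - <<'E'
from k import *
path([(1.0,57,-.03,.0,5),(.8,54,-.03,.0,5),(.6,51,-.03,.0,5),(.4,48,-.03,.002,5),(.2,45,-.03,.004,5),(0,42,-.03,.012,6)])
E
```

```text
(1.0, 57, -0.03, 0.0, 5) per row [-0.0081 -0.0002 -0.0049] [ 0.03 -0.56 -0.01] ok [-0.51  0.42  2.1   2.36  0.47 -1.07]
(0.8, 54, -0.03, 0.0, 5) per row [-0.0085  0.     -0.0027] [ 0.  -0.6 -0. ] ok [-0.54  0.44  2.18  2.39  0.49 -1.13]
(0.6, 51, -0.03, 0.0, 5) per row [-0.0089  0.     -0.0006] [ 0.  -0.6 -0. ] ok [-0.56  0.48  2.24  2.44  0.54 -1.23]
(0.4, 48, -0.03, 0.002, 5) per row [-0.0091  0.      0.0016] [-0.  -0.6  0. ] ok [-0.58  0.56  2.3   2.52  0.6  -1.35]
(0.2, 45, -0.03, 0.004, 5) per row [-0.0084  0.      0.0036] [ 0.  -0.6 -0. ] ok [-0.59  0.67  2.33  2.6   0.66 -1.46]
(0, 42, -0.03, 0.012, 6) per row [-0.007   0.      0.0045] [-0.  -0.5  0. ] ok [-0.59  0.79  2.34  2.67  0.72 -1.56]
```

drive_tool:
  plan:
    - [-0.008,0,-0.005,0,-0.55,0,-1]
    - [-0.008,0,-0.005,0,-0.55,0,-1]
    - [-0.008,0,-0.005,0,-0.55,0,-1]
    - [-0.008,0,-0.005,0,-0.55,0,-1]
    - [-0.008,0,-0.005,0,-0.55,0,-1]
    - [-0.0085,0,-0.0027,0,-0.6,0,-1]
    - [-0.0085,0,-0.0027,0,-0.6,0,-1]
    - [-0.0085,0,-0.0027,0,-0.6,0,-1]
    - [-0.0085,0,-0.0027,0,-0.6,0,-1]
    - [-0.0085,0,-0.0027,0,-0.6,0,-1]

```text
t: 13.3
tcp_pos: [0.6039, -0.1154, 0.2275]
tool_rot: [0.89, -0.057, 0.452, 0.029]
force: [-0.3, 0.1, 0.4]
finger_gap: -0.001
gripper_force: 0.0
```

drive_tool:
  plan:
    - [-0.009,0,-0.0006,0,-0.6,0,-1]
    - [-0.009,0,-0.0006,0,-0.6,0,-1]
    - [-0.009,0,-0.0006,0,-0.6,0,-1]
    - [-0.009,0,-0.0006,0,-0.6,0,-1]
    - [-0.009,0,-0.0006,0,-0.6,0,-1]

```text
t: 13.8
tcp_pos: [0.5746, -0.1116, 0.1933]
tool_rot: [0.901, -0.058, 0.429, 0.028]
force: [-0.3, -0.6, -0.5]
finger_gap: -0.0
gripper_force: 0.0
```

```bash
python3 - <<'E'
from k import *
st(); angle('t7'); pawl('t7')
path([(.4,48,-.03,.002,5),(.2,45,-.03,.004,5),(0,42,-.03,.012,6)])
E
```

```text
t 13.80 f 0.5840 l -0.0387 u 0.1933 alpha 50.9 side -0.003 yrot -0.003 q [-0.56  0.48  2.25  2.45  0.54 -1.24] F [-0.3 -0.6 -0.5] gap -0.00
angle plane 0.6009033330951963 1788 median 0.5794956002280635
t7 0 f,l,z [] lean None
(0.4, 48, -0.03, 0.002, 5) per row [-0.0084 -0.0001  0.0017] [ 0.03 -0.54 -0.02] ok [-0.58  0.56  2.3   2.52  0.6  -1.35]
(0.2, 45, -0.03, 0.004, 5) per row [-0.0084  0.      0.0036] [ 0.  -0.6 -0. ] ok [-0.59  0.67  2.33  2.6   0.66 -1.46]
(0, 42, -0.03, 0.012, 6) per row [-0.007   0.      0.0045] [-0.  -0.5  0. ] ok [-0.59  0.79  2.34  2.67  0.72 -1.56]
```

drive_tool:
  plan:
    - [-0.0084,0,0.0017,0,-0.55,0,-1]
    - [-0.0084,0,0.0017,0,-0.55,0,-1]
    - [-0.0084,0,0.0017,0,-0.55,0,-1]
    - [-0.0084,0,0.0017,0,-0.55,0,-1]
    - [-0.0084,0,0.0017,0,-0.55,0,-1]
    - [-0.0084,0,0.0036,0,-0.6,0,-1]
    - [-0.0084,0,0.0036,0,-0.6,0,-1]
    - [-0.0084,0,0.0036,0,-0.6,0,-1]
    - [-0.0084,0,0.0036,0,-0.6,0,-1]
    - [-0.0084,0,0.0036,0,-0.6,0,-1]

```text
t: 14.85
tcp_pos: [0.5392, -0.1072, 0.1127]
tool_rot: [0.921, -0.059, 0.383, 0.025]
force: [-0.1, 0.1, -0.6]
finger_gap: -0.003
gripper_force: 0.2
```

drive_tool:
  plan:
    - [-0.007,0,0.0045,0,-0.5,0,-1]
    - [-0.007,0,0.0045,0,-0.5,0,-1]
    - [-0.007,0,0.0045,0,-0.5,0,-1]
    - [-0.007,0,0.0045,0,-0.5,0,-1]
    - [-0.007,0,0.0045,0,-0.5,0,-1]
    - [-0.007,0,0.0045,0,-0.5,0,-1]
    - [0,0,0,0,0,0,-1]
    - [0,0,0,0,0,0,-1]
    - [0,0,0,0,0,0,-1]
    - [0,0,0,0,0,0,-1]

```text
t: 15.85
tcp_pos: [0.528, -0.1058, 0.0652]
tool_rot: [0.931, -0.06, 0.36, 0.024]
force: [0.6, 0.3, 0.6]
finger_gap: 0.004
gripper_force: 0.0
```

```bash
cat >> k.py <<'E'
def flat(n):
    d=snap('top',n);Pc=cloud(d)[165:260,225:335]; f=Pc@Fx;l=Pc@Lx;z=Pc[...,2]
    m=(abs(l+.038)<.095)&(z>.08)&(f>.57)&(f<.73)&(z<.19); p=np.polyfit(f[m],z[m],1); r=z[m]-np.polyval(p,f[m]); k=abs(r)<.008; p=np.polyfit(f[m][k],z[m][k],1); print('board angle',np.arctan(-p[0]),k.sum(),'z at f=.6',np.polyval(p,.6))
E
python3 - <<'E'
from k import *
st(); flat('t8'); snap('scene','s8'); pawl('t8'); pawl('s8')
path([(0,42,-.03,.0,3),(.15,44,-.03,-.002,4),(.33,46,-.03,-.002,5)])
d=np.load('pics/s8.npz')['image'];t=np.load('pics/t8.npz')['image']
a=cv2.resize(d[125:215,225:315,::-1],(400,400),interpolation=cv2.INTER_CUBIC); b=cv2.resize(t[180:260,225:305,::-1],(400,400),interpolation=cv2.INTER_CUBIC)
cv2.imwrite('pics/s8c.png',np.hstack([a,b]))
E
```

```text
t 15.85 f 0.5371 l -0.0387 u 0.0652 alpha 42.3 side -0.003 yrot -0.003 q [-0.58  0.79  2.33  2.68  0.72 -1.56] F [0.6 0.3 0.6] gap 0.00
board angle 0.00218250174292306 1983 z at f=.6 0.11117206193457899
t8 0 f,l,z [] lean None
s8 0 f,l,z [] lean None
(0, 42, -0.03, 0.0, 3) per row [ 0.0027 -0.0002 -0.0003] [ 0.05 -0.09 -0.02] ok [-0.58  0.76  2.32  2.65  0.67 -1.52]
(0.15, 44, -0.03, -0.002, 4) per row [ 0.0067 -0.     -0.0053] [ 0.   0.5 -0. ] ok [-0.58  0.67  2.31  2.6   0.63 -1.46]
(0.33, 46, -0.03, -0.002, 5) per row [ 0.0068 -0.     -0.0039] [0.  0.4 0. ] ok [-0.58  0.58  2.29  2.52  0.56 -1.35]
```

View pics/s8c.png

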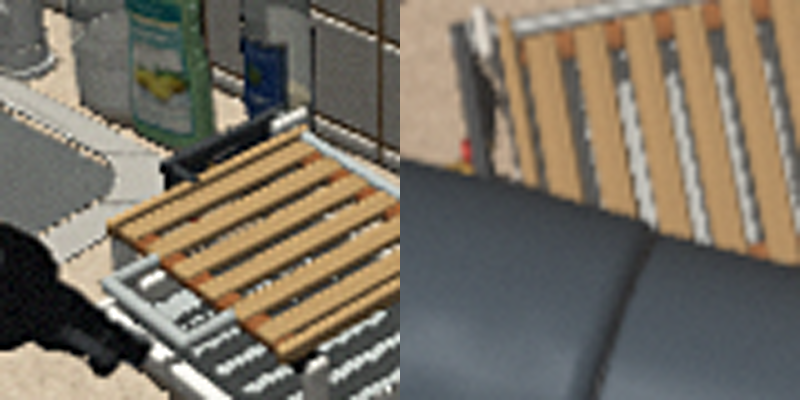

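The board is flat (0.002 rad), with the finger below the rail near (130,350). In the top crop the red pawl tip is at (465,150), farther back than when it was thrown. I measure it.

```bash
python3 - <<'E'
from k import *
for n in('t6','t8'):
    d=np.load(f'pics/{n}.npz'); Pc=cloud(d); im=d['image'].astype(int)
    for v in range(204,224):
        for u in range(232,250):
            r,g,b=im[v,u]
            if r>g*1.7 and r>60: p=Pc[v,u]; print(n,u,v,im[v,u],np.round([p@Fx,p@Lx,p[2]],3))
E
```

```text
t6 242 216 [113  63  52] [0.674 0.091 0.037]
t6 239 217 [170  78  53] [0.659 0.092 0.097]
t6 240 217 [133  49  42] [0.658 0.089 0.096]
t6 239 218 [200  88  62] [0.655 0.092 0.101]
t6 240 218 [163  56  49] [0.655 0.089 0.099]
t6 239 219 [199  98  65] [0.652 0.093 0.098]
t6 240 219 [174  59  53] [0.651 0.089 0.101]
t6 241 219 [115  65  47] [0.653 0.088 0.092]
t6 239 220 [159  91  53] [0.649 0.093 0.098]
t6 240 220 [146  59  47] [0.649 0.09  0.098]
t6 241 220 [103  56  46] [0.65  0.088 0.092]
t8 238 208 [127  60  55] [0.683 0.088 0.112]
t8 237 209 [194 110  95] [0.683 0.094 0.1  ]
t8 238 209 [163  67  60] [0.683 0.091 0.101]
t8 238 210 [181  74  65] [0.681 0.092 0.097]
t8 238 211 [157  63  52] [0.679 0.093 0.093]
t8 238 212 [139  79  49] [0.675 0.093 0.094]
```

The pawl tip is back at f≈0.681, a lean of about +0.2: armed. Now I raise to about 0.34.

drive_tool:
  plan:
    - [0.0027,0,-0.0003,0,0,0,-1]
    - [0.0027,0,-0.0003,0,0,0,-1]
    - [0.0027,0,-0.0003,0,0,0,-1]
    - [0.0067,0,-0.0053,0,0.5,0,-1]
    - [0.0067,0,-0.0053,0,0.5,0,-1]
    - [0.0067,0,-0.0053,0,0.5,0,-1]
    - [0.0067,0,-0.0053,0,0.5,0,-1]

```text
t: 16.65
tcp_pos: [0.5361, -0.1066, 0.1044]
tool_rot: [0.925, -0.061, 0.373, 0.024]
force: [-4.5, -2.5, -1.1]
finger_gap: 0.0
gripper_force: 2.3
```

```bash
python3 - <<'E'
from k import *
st(); flat('t9')
path([(.33,46,-.03,-.002,5),(.2,45,-.03,.014,5)])
E
```

```text
t 16.65 f 0.5452 l -0.0385 u 0.1044 alpha 43.9 side -0.003 yrot -0.005 q [-0.58  0.68  2.32  2.61  0.64 -1.46] F [-4.5 -2.5 -1.1] gap 0.00
board angle 0.14804820761550871 2477 z at f=.6 0.13340512562049928
(0.33, 46, -0.03, -0.002, 5) per row [ 0.007  -0.0001 -0.0036] [ 0.03  0.38 -0.03] ok [-0.58  0.58  2.29  2.52  0.56 -1.35]
(0.2, 45, -0.03, 0.014, 5) per row [-0.0082  0.      0.0027] [ 0.  -0.2 -0. ] ok [-0.6   0.69  2.35  2.62  0.7  -1.5 ]
```

drive_tool:
  plan:
    - [0.007,0,-0.0036,0,0.4,0,-1]
    - [0.007,0,-0.0036,0,0.4,0,-1]
    - [0.007,0,-0.0036,0,0.4,0,-1]
    - [0.007,0,-0.0036,0,0.4,0,-1]
    - [0.007,0,-0.0036,0,0.4,0,-1]
    - [0,0,0,0,0,0,-1]

```text
t: 17.3
tcp_pos: [0.5505, -0.1083, 0.1435]
tool_rot: [0.917, -0.058, 0.393, 0.026]
force: [-2.6, 0.4, -0.6]
finger_gap: 0.002
gripper_force: 1.0
```

```bash
python3 - <<'E'
from k import *
st(); flat('t10')
path([(.2,45,-.03,.01,8)])
E
```

```text
t 17.30 f 0.5597 l -0.0384 u 0.1435 alpha 46.4 side -0.002 yrot -0.002 q [-0.57  0.58  2.29  2.53  0.57 -1.36] F [-2.6  0.4 -0.6] gap 0.00
board angle 0.342862984618423 2327 z at f=.6 0.16471226693988508
(0.2, 45, -0.03, 0.01, 8) per row [-0.0048 -0.0001  0.0015] [ 0.02 -0.17 -0.  ] ok [-0.59  0.68  2.34  2.61  0.68 -1.49]
```

The board is at 0.343; I lower it gently onto the notch.

drive_tool:
  plan:
    - [-0.0048,0,0.0015,0,-0.2,0,-1]
    - [-0.0048,0,0.0015,0,-0.2,0,-1]
    - [-0.0048,0,0.0015,0,-0.2,0,-1]
    - [-0.0048,0,0.0015,0,-0.2,0,-1]
    - [-0.0048,0,0.0015,0,-0.2,0,-1]
    - [-0.0048,0,0.0015,0,-0.2,0,-1]
    - [-0.0048,0,0.0015,0,-0.2,0,-1]
    - [-0.0048,0,0.0015,0,-0.2,0,-1]
    - [0,0,0,0,0,0,-1]
    - [0,0,0,0,0,0,-1]

```text
t: 18.35
tcp_pos: [0.532, -0.1062, 0.1062]
tool_rot: [0.923, -0.059, 0.379, 0.025]
force: [0.1, 0.5, 0.6]
finger_gap: 0.001
gripper_force: 0.0
```

```bash
python3 - <<'E'
from k import *
st(); flat('t11')
path([(.26,44,.005,.03,5),(.26,40,.05,.03,5)])
E
```

```text
t 18.35 f 0.5411 l -0.0387 u 0.1062 alpha 44.6 side -0.002 yrot -0.003 q [-0.59  0.68  2.34  2.61  0.67 -1.48] F [0.1 0.5 0.6] gap 0.00
board angle 0.25075356365614415 2416 z at f=.6 0.1494133994246068
(0.26, 44, 0.005, 0.03, 5) per row [-0.0017 -0.0001 -0.0086] [ 0.03 -0.13 -0.01] BAD 2.2e-05 [-0.65  0.6   2.41  2.54  0.65 -1.46]
(0.26, 40, 0.05, 0.03, 5) per row [ 0.0004  0.     -0.0097] [ 0.  -0.8 -0. ] ok [-0.68  0.41  2.4   2.24  0.44 -1.16]
```

It rests on the lowest notch (0.25 measured) without contact force. I withdraw.

drive_tool:
  plan:
    - [-0.001,0,-0.008,0,-0.8,0,-1]
    - [-0.001,0,-0.008,0,-0.8,0,-1]
    - [-0.001,0,-0.008,0,-0.8,0,-1]
    - [-0.001,0,-0.008,0,-0.8,0,-1]
    - [-0.001,0,-0.008,0,-0.8,0,-1]
    - [0,0,-0.01,0,-0.5,0,-1]
    - [0,0,-0.01,0,-0.5,0,-1]
    - [0,0,-0.01,0,-0.5,0,-1]
    - [0,0,-0.01,0,-0.5,0,-1]
    - [0,0,-0.01,0,-0.5,0,-1]

```text
t: 19.4
tcp_pos: [0.4695, -0.098, 0.1714]
tool_rot: [0.943, -0.061, 0.326, 0.022]
force: [0.5, 0.6, -0.1]
finger_gap: -0.0
gripper_force: 0.0
```

```bash
python3 - <<'E'
from k import *
st(); flat('t12'); d=snap('scene','s12'); t=np.load('pics/t12.npz')['image']
cv2.imwrite('pics/end.png',np.hstack([cv2.resize(d['image'][120:330,210:420,::-1],(400,400)),cv2.resize(t[165:265,225:325,::-1],(400,400))]))
Q=cloud(np.load('pics/scene0.npz')); q=cloud(d)
for u,v in((380,245),(384,297),(404,287)): print(np.round(Q[v,u]-q[v,u],4))
E
```

```text
t 19.40 f 0.4780 l -0.0383 u 0.1714 alpha 38.1 side -0.003 yrot -0.003 q [-0.65  0.37  2.36  2.1   0.36 -0.98] F [ 0.5  0.6 -0.1] gap -0.00
board angle 0.25204009998194543 2417 z at f=.6 0.1494055800954319
[ 0.0014  0.0007 -0.0016]
[ 0.0004  0.0002 -0.0005]
[-0.0007 -0.0002  0.0009]
```

View pics/end.png

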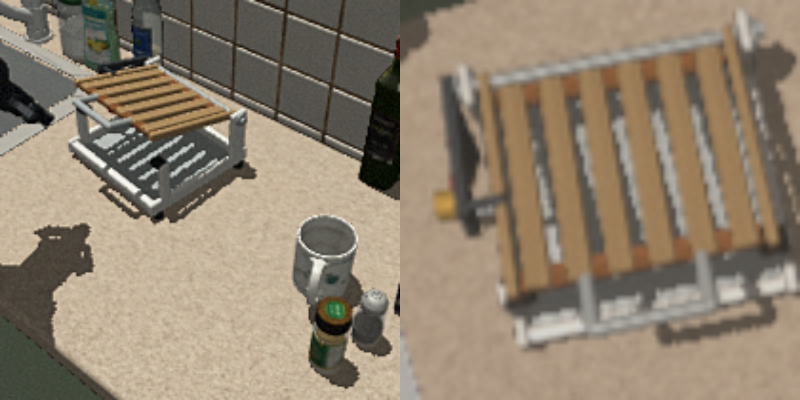

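The board rests low at about (150,100), the gripper is clear at (20,95), and the mug, jar and shaker stand unmoved at (325,255), (330,335) and (370,315).

```bash
python3 -c "
from station import manip
print(manip.sign_off())"
```

```text
the job is handed in; nothing more can be done
None
```

The job is done and handed in at 19.4 s: I lifted the board past the top until the pawl was thrown off, brought it down flat so the pawl armed again, then raised it to its lowest notch, where it now rests on the pawl (measured 0.25 rad) with the arm clear and the mug, jar and shaker unmoved.

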